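# Close the inspection nest's sliding jaw on the carton and lock it with the cam lever

### The arm

A 6-joint arm with a two-finger parallel gripper is mounted at the origin on a cart in front of the work surface, level with it; the furniture and walls round the work are solid. World frame = base frame: x ahead of the robot, y to its left, z up, the work surface at z = 0. Lengths are in m, angles in rad, forces in N, time in s.
With the tool pointing down it reaches from about 0.35 to 0.95 m from the base axis. Payload 17.4 kg.
Tool frame: the origin (TCP) lies between the finger pads; the fingertips stand 11 mm ahead of it and the grasp point (between the pads) lies 8 mm behind it; z points along the fingers, y is the direction in which the jaws open and shut (so a half turn about z gives the same grasp; the last joint's range is limited). The gripper opens to 93 mm and grips with 3 to 60 N. Pads are 15 mm wide; open, the fingers measure 128 mm over their backs; the gripper's body (75 mm by 188 mm) begins 65 mm behind the grasp point.
Start: joints at [1.233, 0.116, 1.442, -0, 1.584, -0.038], TCP at [0.199, 0.645, 0.23] pointing down, gripper open.
Joint ranges: [-2.83, 2.83], [-0.83, 2.19], [0.07, 2.5], [-1.14, 4.28], [0.01, 3], [-2.97, 2.97]. Speed limits (rad/s): [1.89, 1.89, 2.22, 3.14, 3.14, 3.14].

### API

Orientations are given as a unit quaternion [w, x, y, z].
In Python, from workcell import manip gives the robot as it stands.
- The arm moves only by the tool carry_out, never from a script. Its argument "series" is one flat list of numbers, 5 for each row, row after row: the shift along the tool's x, y, z in mm, then the turn about the tool's z in rad, then the opening, from -1 (shut) to 1 (fully open). In form: [x, y, z, yaw, gripper, x, y, z, yaw, gripper, ...]. A call has 1 to 12 rows; each row is the pose to reach, as a shift and turn from the pose commanded when the call began, along the tool's axes at that moment; what a row does not reach only later rows make up. A row lasts 1/12 s, in which the tool goes at most 41.7 mm and 7.16 degrees, less where a joint would pass 70% of its speed; a pose out of reach is approached as far as the arm can. A call with a gripper value outside its range is refused whole. The fingers move at their own pace and stop on an object; "grip_force" is the grip in N (left out, the last holds). Time passes only in rows, so rows that repeat a pose let the fingers close. It gives the time, the measured TCP pose, the force and the opening at its end, in the units of the state.
- manip.observe(): the state, without advancing time (a new reading comes with each control period).
- manip.snapshot(name): name is "scene" or "top"; returns a dict with "img" (400x640x3 uint8, red, green, blue), "range_z" (400x640 float32, m along the optical axis (not along the pixel's ray), 0 where there is no reading), "fovy" (degrees; the focal length in pixels is half the picture's height over the tangent of half this angle, whatever the lens; pixels are square), "cx", "cy" (the principal point, pixels), "position" and "attitude" of the camera in the world. Camera axes: x right, y down, z forward; pixel columns grow to the right and rows downward; lengths in m; the calibration is good to about 2 mm. A picture is of the moment at which its call begins.
- manip.hand_in(): hands the job in, once; it reports no verdict.
The state is a dict: "time": time; "q": joint angles; "qd": joint speeds; "tau": joint torques, N m; "tool_pos": TCP position; "eef_rot": TCP orientation; "ft_force": force on the tool from outside, world axes, zero at the start; "moment": the same for the moment, N m; "gripper_width": opening from 0.0 (shut) to 1.0 (fully open).
Only numpy, scipy, OpenCV 4.12 (cv2) and the standard library are available. Lean on these libraries where they do the work, as an engineer would, in place of code of your own. Each camera call takes 0.05 s, during which the arm holds its last target.

### The job

Set the inspection nest to the small gasket carton lying in it: lift the red cam lever to free the blue sliding jaw, slide the jaw gently against the carton until it has pushed the carton square and fully home against the fixed blue stop, then press the lever fully down again so that the jaw is locked there, touching the carton. Do not crush the carton, and leave the ball bearing on the nest and the loose things in front of it where they are.

Things in the scene. Friction and masses are not known exactly. Their poses are not given: they have to be found in the camera images.
- nest: the fixed inspection nest: an aluminium base plate 240 x 360 x 12 mm (x from -130 to 110, y from -180 to 180) on the bench. Origin at bench level; its x axis points away from the robot, y to the left along the sliding direction (towards the fixed stop), z up. A steel rail 24 mm wide runs along y at x = 50 mm, its top at z = 43 mm. Everything below is given in this frame
- stop_face (a point): middle of the inner face (y = 120 mm) of the fixed blue stop, a wall 100 mm long in x (-70 to 30 mm), 15 mm thick, top at z = 57 mm
- light_bar (a point): middle of the lower front edge of the aluminium LED light bar that spans the nest along y above the lever handle: x from -45 to 5 mm, y from -165 to 165 mm, z from 300 to 326 mm, carried by two posts at the back (x = 98 mm, y = +-144 mm). It bars a gripper coming straight down on the handle: lean the tool about 40 degrees, its upper end towards the robot
- carriage (a joint): sliding carriage with the jaw, in m: 0 as far as possible from the stop, growing as it slides along nest +y towards the stop (up to 0.135). Free, it slides with about 2 N; locked, it holds about 40 N. The carriage straddles the rail (56 mm long in y, 52 mm wide, top at z = 82 mm at the lever's axle, 60 mm elsewhere)
- jaw_face (a point): middle of the face of the blue sliding jaw with its black rubber strip, which touches the carton: a plate across x from -60 to 76 mm, 8 mm thick, top at z = 54 mm. Nest x = -20 mm, y = joint carriage - 90 mm. The jaw moves with the carriage
- lever (a joint): cam lever in rad: 0 fully down = locked, handle pointing to the robot; grows as the handle is lifted, up to 1.05. The jaw is free above about 0.65; the lever stays where it is left. Lifting or lowering it takes about 3 N at the handle. It travels with the carriage. Its axle runs along nest y at nest x = 50 mm, z = 67.8 mm, y = joint carriage - 120 mm
- lever_grip (a point): middle of the red handle of the cam lever, 85 mm from the axle; the handle is a straight bar 18 mm wide (along nest y), 16 mm thick and 66 mm long. Locked, this point is at nest x = -33 mm, z = 86 mm, 12 degrees above the axle, and the handle rises 8 degrees towards the robot; lifting swings it up and away from the robot in the nest's xz plane about the axle
- gasket_carton: brown gasket carton with a red label, 60 x 90 x 43 mm (x, y, z), lying loose on the base plate between jaw and stop; origin at the centre of its underside (z = 12 mm), y axis towards the fixed stop. It withstands about 50 N of squeezing. Fully home its centre is at nest y = 75 mm
- ball_bearing: steel ball bearing, 53 mm across, 14 mm high, lying loose on the front of the base plate; origin at the centre of its underside
- cap_black: black screw cap, 64 mm across, 30 mm high, loose on the bench in front of the nest; origin at the centre of its underside
- cap_green: green screw cap, 58 mm across, 24 mm high, loose on the bench in front of the nest; origin at the centre of its underside
- air_fitting: black and brass air fitting, 17 x 50 x 17 mm, loose on the bench in front of the nest; origin at the centre of its underside
Things that resemble listed ones, but are neither listed nor needed, are in the scene too. Leave any pink or turquoise look-alike of the gasket_carton alone.

How it is judged:
On the way, in this order (a step that is already met when the one before it is completed fails the run):
1. the cam lever is lifted so that the jaw is free (value of joint lever above 0.65 rad), for 0.2 s.
2. the jaw has pushed the carton home against the fixed stop (y of gasket_carton in the frame of nest above 0.072 m and y of jaw_face in the frame of gasket_carton above -0.049 m), for 0.2 s.
At the end, for the whole second after the job is handed in: the lever is down within 0.12 rad of its locked end; the carton lies flat and at rest, square to the nest within 3 degrees, within 3 mm of the fixed stop, and the jaw is within 3 mm of the carton (value of joint lever below 0.12 rad and y of gasket_carton in the frame of nest above 0.072 m and y of jaw_face in the frame of gasket_carton above -0.048 m and angle between the y axis of gasket_carton and the y axis of nest, either way round below 0.05 rad and angle between gasket_carton's own z axis and vertical below 0.05 rad and linear speed of gasket_carton below 0.01 m/s); the robot touches nothing.
It fails at once if the carton is crushed: squeezed between jaw and stop with more than about 50 N (the forces on its two ends together over 100 N) (contact force between gasket_carton and nest above 100 N).
It fails at once if a bystander (ball bearing, caps, air fitting) is moved more than 20 mm (distance of any of ball_bearing, cap_black, cap_green, air_fitting from where it was at the start of the episode above 0.02 m).
It also fails if it takes over 70 s, if anything falls off the work surface, if the arm or the gripper's body presses on something with over 40 N, if the wrist force passes 120 N, or if a joint passes its speed limit or range.

## Working session

There is one attempt and no reset: what is moved stays moved. The work goes in short steps, Python scripts to look and compute and a tool call to move; the robot and the scene stay as the last step left them, time stands still between calls to the robot, and variables do not carry over. Pictures are saved under pics/ and viewed, and the job is handed in when it is done.

Besides the shell and the picture viewer there is one more tool, called after ">>>" as name(argument=value, ...), one argument or row to a line, values as JSON. carry_out: Moves the arm, as the interface text tells. Its arguments: {"type":"object","properties":{"series":{"type":"array"},"grip_force":{"type":"number"}},"required":["series"]}

```bash
mkdir -p pics; ls
cat > h.py <<'E'
import numpy as np, cv2
from workcell import manip
def snap(n,f):
    s=manip.snapshot(n); cv2.imwrite('pics/'+f,s['img'][...,::-1]); np.savez('/tmp/'+f+'.npz',**{k:np.array(v) for k,v in s.items()}); return s
from scipy.spatial.transform import Rotation as R
def cloud(s):
    h,w=s['range_z'].shape; f=h/2/np.tan(np.radians(s['fovy'])/2)
    u,v=np.meshgrid(np.arange(w),np.arange(h)); z=s['range_z']
    P=np.stack([(u-s['cx'])*z/f,(v-s['cy'])*z/f,z],-1)
    a=np.array(s['attitude']); M=a if a.shape==(3,3) else R.from_quat(a[[1,2,3,0]]).as_matrix()
    return P@M.T+np.array(s['position'])
def load(f): 
    d=np.load('/tmp/'+f+'.npz'); return {k:d[k] for k in d}
E
python3 - <<'E'
from h import *
print(manip.observe())
for n in('scene','top'):
    s=snap(n,n+'1.png'); print(n,s['fovy'],s['cx'],s['cy'],s['position'],s['attitude'])
E
```

```text
pics
{'time': 0.0, 'q': array([ 1.23321339e+00,  1.16473919e-01,  1.44226789e+00, -1.83731639e-05,
        1.58401273e+00, -3.78091906e-02]), 'qd': array([-0.00021014, -0.00017826, -0.00179898, -0.00063952, -0.00120317,
        0.00095127]), 'tau': array([-4.43500292e-03, -7.21279120e+01, -6.22603297e+01,  7.78318732e-02,
        2.37351627e-02, -1.32110445e-04]), 'tool_pos': array([0.19928401, 0.64470375, 0.22891168]), 'eef_rot': array([-9.93774297e-05,  1.49326364e-01,  9.88787793e-01, -5.72455643e-04]), 'ft_force': array([ 0.34843253,  0.34308982, -0.08752333]), 'moment': array([ 0.05175908,  0.05888609, -0.02830162]), 'gripper_width': 0.999354084455143}
scene 45.53995649733783 321.98266452666525 193.075371166681 [-0.11024112 -0.69789927  0.87113758] [-0.46337832  0.81849703 -0.29713724  0.16447678]
top 47.70406494539757 320.3401696960624 204.27296906307834 [0.31909259 0.24523118 1.4614816 ] [ 0.07117168 -0.59517895  0.79534321 -0.09014315]
```

View pics/scene1.png

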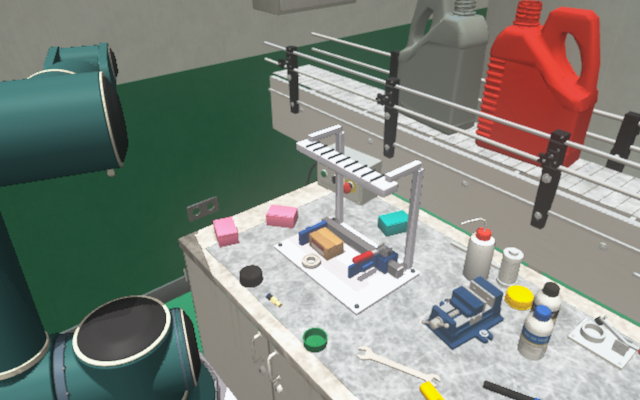

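View pics/top1.png

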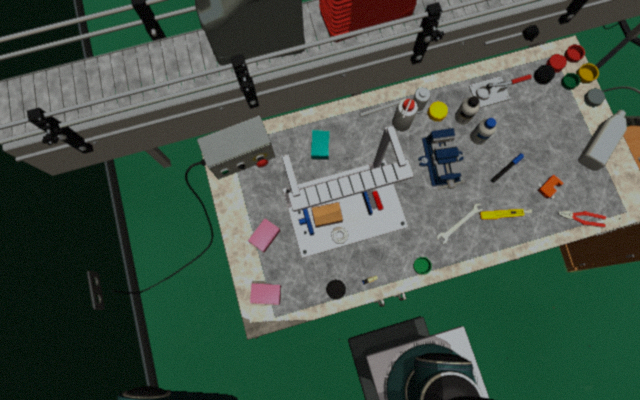

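The scene view (nest around px 350,250) shows the red lever at about (362,257), the carton at (326,243) and the bearing at (312,261). In the top view the plate lies at (350,220), with the carton at (327,214) and the lever at (376,200). Next I'll measure the nest pose.

Run:
```python
from h import *
for n,(a,b,c,d) in {'scene1.png':(120,320,190,440),'top1.png':(120,310,230,440)}.items():
    s=load(n); im=s['img'][a:b,c:d][...,::-1]
    cv2.imwrite('pics/crop_'+n,cv2.resize(im,None,fx=3,fy=3,interpolation=cv2.INTER_CUBIC))
    P=cloud(s)
    z=P[...,2]; 
    m=(abs(z-.012)<.004)&(s['img'].min(-1)>150)
    m2=np.zeros_like(m); m2[a:b,c:d]=m[a:b,c:d]
    q=P[m2]; print(n,m2.sum(), q.mean(0))
    n_,lab,st,ce=cv2.connectedComponentsWithStats(m2.astype(np.uint8))
    k=1+np.argmax(st[1:,4]); q=P[lab==k]; print(st[k],np.median(q[:,2]))
    print(cv2.minAreaRect((q[:,:2]*1000).astype(np.float32)))
```

```text
scene1.png 3830 [0.57413194 0.04360024 0.01131247]
[ 273  234  146   80 3535] 0.01124351888748254
((611.76171875, 86.2841567993164), (241.93605041503906, 363.3833312988281), 0.36779192090034485)
top1.png 2846 [0.57440003 0.07724115 0.01153176]
[ 290  185  118   71 2562] 0.011424249654207519
((579.7899169921875, 84.6530532836914), (357.56939697265625, 165.9348907470703), 89.74198913574219)
```

View pics/crop_scene1.png

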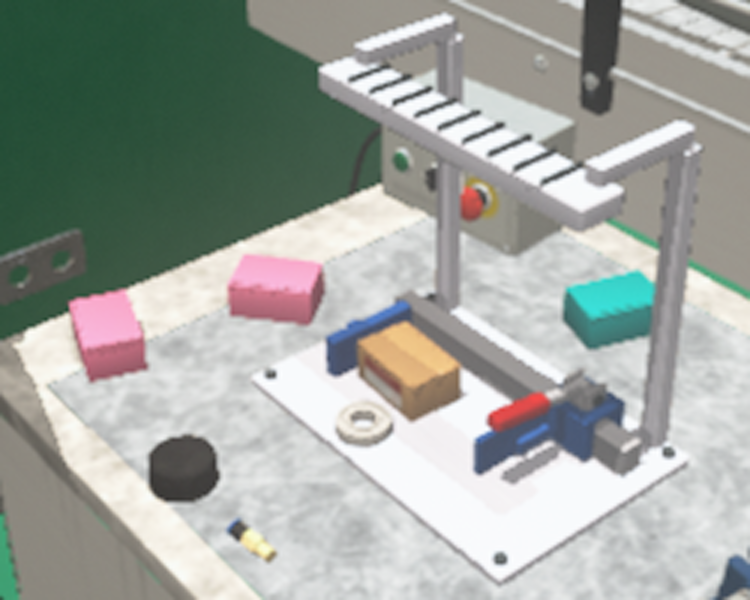

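View pics/crop_top1.png

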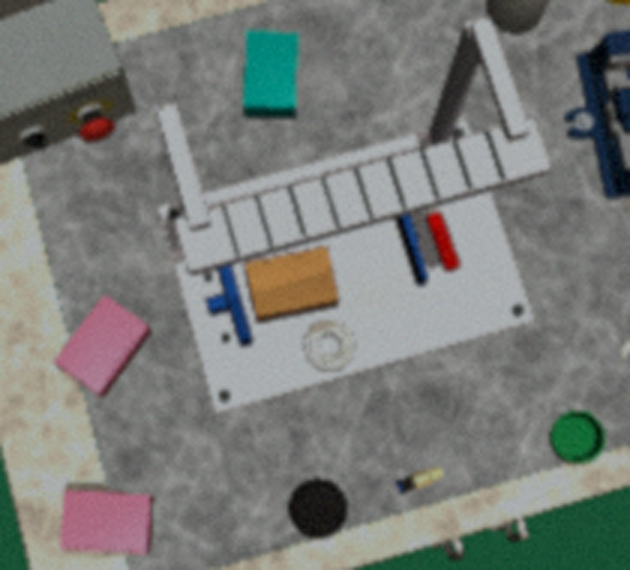

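Run:
```python
from h import *
O=np.array([.622,.086,0])
for n in ('scene1.png','top1.png'):
    s=load(n); P=cloud(s)-O; im=s['img'].astype(int); r,g,b=im[...,0],im[...,1],im[...,2]
    box=(abs(P[...,0])<.16)&(abs(P[...,1])<.2)&(P[...,2]>.016)&(P[...,2]<.14)
    hsv=cv2.cvtColor(s['img'],cv2.COLOR_RGB2HSV)
    h=hsv[...,0].astype(int); S=hsv[...,1]
    for nm,m in dict(red=((h<5)|(h>172))&(S>150),brown=(h>8)&(h<22)&(S>80),blue=(h>100)&(h<130)&(S>100)).items():
        m=m&box; 
        nc,lab,st,ce=cv2.connectedComponentsWithStats(m.astype(np.uint8))
        for k in range(1,nc):
            if st[k,4]>15:
                q=P[lab==k]*1000; print(n,nm,st[k],'min',np.percentile(q,3,axis=0).round(),'med',np.median(q,axis=0).round(),'max',np.percentile(q,97,axis=0).round())
                if nm=='brown':
                    t=q[abs(q[:,2]-55)<4]; print('  top rect',cv2.minAreaRect(t[:,:2].astype(np.float32)),np.median(t[:,2]))
                if nm=='red':
                    print('  rect',cv2.minAreaRect(q[:,:2].astype(np.float32)))
```

```text
scene1.png red [354 251  18  10  75] min [ -61. -104.   88.] med [-32. -99.  93.] max [ -4. -92.  98.]
  rect ((-33.565574645996094, -97.77503967285156), (63.943355560302734, 13.323668479919434), 2.833348274230957)
scene1.png brown [309 227  34  32 577] min [-54.  18.  25.] med [-26.  50.  53.] max [  9. 109.  57.]
  top rect ((-22.32244300842285, 64.7698745727539), (95.46324920654297, 61.27091598510742), 85.66460418701172) 54.12998365672716
scene1.png blue [299 221  27  14  93] min [-64. 121.  50.] med [-19. 128.  56.] max [ 26. 141.  58.]
scene1.png blue [379 254  16   8  44] min [  26. -123.   56.] med [  41. -118.   59.] max [  63. -106.   62.]
scene1.png blue [362 261  12   7  36] min [ -9. -83.  27.] med [  9. -79.  30.] max [ 28. -72.  34.]
top1.png red [372 191  11  19  91] min [ -57. -104.   85.] med [-30. -97.  92.] max [ -1. -90.  99.]
  rect ((-29.86615562438965, -97.23416137695312), (61.50645446777344, 15.141986846923828), 0.8057751059532166)
top1.png brown [312 203  31  24 536] min [-50.  22.  46.] med [-21.  64.  54.] max [  9. 105.  59.]
  top rect ((-19.262958526611328, 63.10991668701172), (88.48575592041016, 59.935142517089844), 85.55062866210938) 54.31765476745376
top1.png blue [363 192   9  22  76] min [-52. -78.  41.] med [-16. -72.  52.] max [ 14. -68.  58.]
top1.png blue [299 209  14  26 132] min [-63. 122.  36.] med [-20. 129.  54.] max [ 12. 152.  61.]
```

Carriage is at about 22 mm, and the carton sits 11 mm short of the stop, yawed about 4°. Rows only shift and yaw the tool and never lean it, so I'll first see how the arm behaves in free space, moving up and turning to align with the nest.

>>> carry_out(
  series=[0,0,-40,-0.05,-1,0,0,-80,-0.1,-1,0,0,-120,-0.15,-1,0,0,-160,-0.2,-1,0,0,-200,-0.25,-1,0,0,-240,-0.3,-1,0,0,-280,-0.3,-1,0,0,-320,-0.3,-1,0,0,-360,-0.3,-1,0,0,-400,-0.3,-1],
  grip_force=20,
)

```text
time: 0.93
tool_pos: [0.1992, 0.6444, 0.6236]
eef_rot: [0.0, -0.0, 1.0, 0.001]
ft_force: [0.7, 0.1, 0.7]
gripper_width: 0.334
```

Run:
```python
from h import *
o=manip.observe(); print(o['time'],o['q'],o['tool_pos'],R.from_quat(o['eef_rot'][[1,2,3,0]]).as_matrix().round(3))
snap('scene','scene2.png');snap('top','top2.png')
```

```text
0.9333 [ 1.23320272e+00  3.33061127e-01  5.27122377e-01  9.14436208e-06
  2.27985470e+00 -3.37829981e-01] [0.19918041 0.64440914 0.62360355] [[-1.    -0.     0.001]
 [-0.     1.     0.001]
 [-0.001  0.001 -1.   ]]
```

>>> carry_out(
  series=[0,0,-40,0,-1,0,0,-80,0,-1,0,0,-120,0,-1,0,0,-160,0,-1,0,0,-200,0,-1,0,0,-240,0,-1,0,0,-280,0,-1,0,0,-280,0,-1],
)

```text
time: 1.7
tool_pos: [0.1791, 0.5795, 0.7447]
eef_rot: [0.004, -0.0, 1.0, 0.011]
ft_force: [-1.1, 0.0, 0.3]
gripper_width: 0.003
```

Run:
```python
from h import *
o=manip.observe(); print(o['time'],o['q'],o['tool_pos'],R.from_quat(o['eef_rot'][[1,2,3,0]]).as_matrix().round(3))
```

```text
1.7 [ 1.22872746e+00  4.71175318e-01  7.24845152e-02  1.42158563e-03
  2.57451179e+00 -3.41122928e-01] [0.17905054 0.57954083 0.74469199] [[-1.    -0.     0.007]
 [-0.     1.     0.022]
 [-0.007  0.022 -1.   ]]
```

View pics/scene2.png

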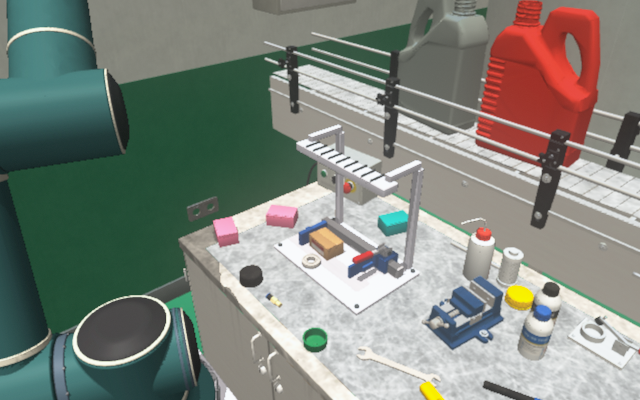

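View pics/top2.png

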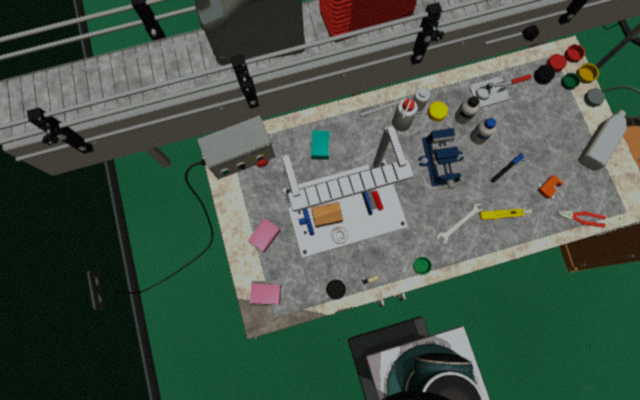

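The pictures show the nest unchanged; the arm is outside both views. Pushing past the reach gave a 1.3° lean. I'll check whether that lean persists when the tool comes back.

>>> carry_out(
  series=[0,0,40,0,-1,0,0,80,0,-1,0,0,120,0,-1,0,0,120,0,-1],
)

```text
time: 2.03
tool_pos: [0.1809, 0.5848, 0.6626]
eef_rot: [0.003, -0.0, 1.0, 0.011]
ft_force: [0.4, 1.3, 1.4]
gripper_width: 0.007
```

Run:
```python
from h import *
o=manip.observe(); print(o['time'],o['q'],o['tool_pos'],R.from_quat(o['eef_rot'][[1,2,3,0]]).as_matrix().round(3))
```

```text
2.0333 [ 1.22882364e+00  2.16105714e-01  5.96702671e-01  1.00999373e-03
  2.30627598e+00 -3.41475515e-01] [0.18085659 0.58477562 0.6626423 ] [[-1.    -0.     0.007]
 [-0.     1.     0.021]
 [-0.007  0.021 -1.   ]]
```

The lean persists: each call restarts from the pose actually reached. So I can build up the required lean by reaching outward past the arm's limit. First I'll check for free space to do that, and fit the arm geometry.

Run:
```python
from h import *
from scipy.optimize import least_squares
D=[(.1165,1.4423,1.584,.6748,.2289),(.333061,.527122,2.279855,.67449,.6236),(.471175,.0724845,2.574512,np.hypot(.17905,.57954),.744692),(.216106,.596703,2.306276,np.hypot(.180857,.584776),.6626423)]
D=np.array(D)
def f(p):
    a,L1,L2,o,h=p; d=.3; q2,q3,q5,r,z=D.T; t=np.pi-q2-q3-q5; s=q2+q3
    return np.r_[a+L1*np.sin(q2)+L2*np.sin(s)+o*np.cos(s)+d*np.sin(t)-r, h+L1*np.cos(q2)+L2*np.cos(s)-o*np.sin(s)-d*np.cos(t)-z]
s=least_squares(f,[.1,.5,.5,0,.5]);print(s.x,abs(s.fun).max())
for n in('scene2.png','top2.png'):
    P=cloud(load(n)); v=load(n)['range_z']>0
    for x0 in np.arange(.5,1.5,.1):
        row=[]
        for y0 in np.arange(-.4,.6,.1):
            m=v&(P[...,0]>=x0)&(P[...,0]<x0+.1)&(P[...,1]>=y0)&(P[...,1]<y0+.1)
            row.append(P[m][:,2].max().round(2) if m.sum()>3 else -1)
        print(round(x0,1),*row)
```

```text
[3.90783851e-04 4.59911384e-01 6.20392215e-01 8.12096324e-02
 1.45852568e-01] 6.398094777038121e-05
0.5 0.04 0.08 0.0 0.33 0.33 0.33 0.33 0.05 0.05 -0.0
0.6 0.09 0.09 0.01 0.34 0.33 0.33 0.34 0.05 0.04 -1
0.7 0.13 0.09 0.17 0.34 0.05 0.04 0.34 0.01 0.0 -1
0.8 0.13 0.15 0.19 0.01 0.05 0.05 0.15 0.15 0.14 0.05
0.9 0.4 0.41 0.4 0.4 0.4 0.4 0.41 0.4 0.4 0.4
1.0 0.26 0.65 0.66 0.66 0.59 0.65 0.64 0.62 0.26 0.26
1.1 0.26 0.65 0.66 0.66 0.59 0.65 0.64 0.62 0.26 0.26
1.2 0.41 0.4 0.14 0.14 0.15 0.39 0.14 0.14 0.41 0.41
1.3 -1 -1 -1 -1 -1 -1 -1 -1 -1 -1
1.4 -1 -1 -1 -1 -1 -1 -1 -1 -1 -1
0.5 0.07 0.09 0.01 0.33 0.34 0.33 0.33 0.05 0.05 -1
0.6 0.09 0.1 0.01 0.35 0.33 0.33 0.35 0.05 0.04 -1
0.7 0.13 0.1 0.01 0.35 0.05 0.05 0.35 0.01 0.01 -1
0.8 0.14 0.15 0.19 0.01 0.05 0.05 0.15 0.15 0.15 0.06
0.9 0.4 0.41 0.4 0.4 0.4 0.4 0.41 0.4 0.4 0.4
1.0 0.26 0.41 0.41 0.46 0.5 0.52 0.53 0.51 0.27 0.27
1.1 0.26 0.26 -1 -1 0.39 -1 0.5 0.51 0.27 0.27
1.2 -1 -0.11 -0.03 -1 0.26 -1 -1 0.33 0.41 0.41
1.3 -0.73 -0.73 -0.73 -0.73 -0.72 -0.72 -0.73 -1 -1 -0.73
1.4 -1 -1 -1 -1 -1 -1 -1 -1 -1 -1
```

```bash
cat > kin.py <<'E'
import numpy as np
from scipy.optimize import minimize
a,L1,L2,o,hd=.00039,.459911,.620392,.08121,.145853-.3
def fk(q2,q3,q5,d=.3):
    t=np.pi-q2-q3-q5; s=q2+q3; h=hd+d
    return np.array([a+L1*np.sin(q2)+L2*np.sin(s)+o*np.cos(s)+d*np.sin(t), h+L1*np.cos(q2)+L2*np.cos(s)-o*np.sin(s)-d*np.cos(t), t])
B=[(-.83,2.19),(.07,2.5),(.01,3)]
def solve(r,z,t,q0,w,d=.3):
    f=lambda q:(lambda e:1e3*(e[0]**2+e[1]**2+w*e[2]**2))(fk(*q,d)-[r,z,t])
    return minimize(f,q0,bounds=B,method='L-BFGS-B',options=dict(ftol=1e-14,gtol=1e-10,maxiter=5000)).x
E
python3 - <<'E'
from kin import *
for d in (.2,.3,.4):
  for w in (.05,.2,.5,1,2):
    q=solve(.6745,.909,0,[.33,.5,2.28],w,d); print(d,w,q.round(4),fk(*q,d).round(4))
print('actual .4712 .0725 2.5745; .6066 .7447 .0234')
E
```

```text
0.2 0.05 [0.4024 0.07   2.2719] [0.6125 0.8001 0.3973]
0.2 0.2 [0.4364 0.07   2.5337] [0.587  0.7668 0.1015]
0.2 0.5 [0.4445 0.07   2.5878] [0.582  0.7614 0.0393]
0.2 1 [0.4471 0.07   2.6051] [0.5804 0.7597 0.0194]
0.2 2 [0.4484 0.07   2.6136] [0.5796 0.759  0.0096]
0.3 0.05 [0.3713 0.07   2.2657] [0.632  0.8286 0.4346]
0.3 0.2 [0.4214 0.07   2.5054] [0.5961 0.7773 0.1448]
0.3 0.5 [0.4381 0.07   2.5753] [0.5857 0.7653 0.0582]
0.3 1 [0.4439 0.07   2.5988] [0.5823 0.7617 0.0289]
0.3 2 [0.4468 0.07   2.6104] [0.5806 0.7599 0.0144]
0.4 0.05 [0.3458 0.07   2.3058] [0.6442 0.8481 0.42  ]
0.4 0.2 [0.4039 0.07   2.492 ] [0.6064 0.7899 0.1757]
0.4 0.5 [0.4297 0.07   2.5666] [0.5906 0.7707 0.0752]
0.4 1 [0.4395 0.07   2.594 ] [0.5848 0.7643 0.0381]
0.4 2 [0.4446 0.07   2.6079] [0.5818 0.7612 0.0191]
actual .4712 .0725 2.5745; .6066 .7447 .0234
```

>>> carry_out(
  series=[-30,-25,0,0,-1,-60,-50,0,0,-1,-90,-77,0,0,-1,-120,-107,0,0,-1,-150,-137,0,0,-1,-180,-167,0,0,-1,-210,-197,0,0,-1,-240,-227,0,0,-1,-270,-257,0,0,-1,-300,-287,0,0,-1,-330,-317,0,0,-1,-360,-347,0,0,-1],
)

```text
time: 3.03
tool_pos: [0.5365, 0.2418, 0.6594]
eef_rot: [0.004, -0.0, 1.0, 0.009]
ft_force: [-0.2, 1.0, -0.3]
gripper_width: 0.007
```

>>> carry_out(
  series=[-30,-27,0,0,-1,-60,-54,0,0,-1,-90,-81,0,0,-1,-120,-108,0,0,-1,-150,-135,0,0,-1,-180,-162,0,0,-1,-200,-189,0,0,-1,-220,-216,0,0,-1,-230,-226,0,0,-1,-230,-226,0,0,-1],
)

```text
time: 3.87
tool_pos: [0.7473, 0.0151, 0.6319]
eef_rot: [0.011, 0.002, 1.0, 0.009]
ft_force: [-0.6, 0.5, -0.3]
gripper_width: 0.005
```

```bash
cat >> h.py <<'E'
def st():
    o=manip.observe(); M=R.from_quat(o['eef_rot'][[1,2,3,0]]).as_matrix()
    print(round(o['time'],2),'q',o['q'].round(3),'p',o['tool_pos'].round(4),'F',o['ft_force'].round(1),'g',round(o['gripper_width'],3)); print(M.round(3).tolist(),'lean',np.degrees(np.arctan2(M[0,2],-M[2,2])).round(1)); return o,M
E
python3 -c "
from h import *;st()"
```

```text
3.87 q [-0.021  0.638  0.075  0.027  2.408 -1.568] p [0.7473 0.0151 0.6319] F [-0.6  0.5 -0.3] g 0.005
[[-1.0, 0.003, 0.021], [0.003, 1.0, 0.018], [-0.021, 0.018, -1.0]] lean 1.2
```

Run:
```python
from kin import *
q=np.array([.638,.075,2.408])
for dx,dz in ((.5,0),(.45,.15),(.4,.3),(.4,.2)):
    q=np.array([.638,.075,2.408]); out=[]
    for k in range(5):
        p=fk(*q); q=solve(p[0]+dx,p[1]+dz,p[2],q,1.); out.append(fk(*q).round(3).tolist())
    print(dx,dz,out)
```

```text
0.5 0 [[0.943, 0.434, 0.118], [1.066, 0.275, 0.239], [1.149, 0.158, 0.369], [1.206, 0.077, 0.497], [1.248, 0.024, 0.619]]
0.45 0.15 [[0.879, 0.525, 0.125], [0.977, 0.445, 0.244], [1.054, 0.389, 0.371], [1.117, 0.352, 0.5], [1.168, 0.33, 0.627]]
0.4 0.3 [[0.813, 0.604, 0.133], [0.871, 0.588, 0.257], [0.924, 0.583, 0.387], [0.974, 0.585, 0.523], [1.019, 0.594, 0.661]]
0.4 0.2 [[0.845, 0.564, 0.12], [0.924, 0.515, 0.231], [0.989, 0.482, 0.35], [1.046, 0.462, 0.471], [1.095, 0.452, 0.594]]
```

>>> carry_out(
  series=[-29,0,-29,0,-1,-58,0,-58,0,-1,-87,0,-87,0,-1,-116,0,-116,0,-1,-145,0,-145,0,-1,-174,0,-174,0,-1,-203,0,-203,0,-1,-232,0,-232,0,-1,-261,0,-261,0,-1,-290,0,-290,0,-1,-319,0,-319,0,-1,-348,0,-348,0,-1],
)

```text
time: 4.87
tool_pos: [0.7524, 0.0123, 0.6342]
eef_rot: [0.023, 0.0, 1.0, 0.009]
ft_force: [0.4, 0.2, -0.7]
gripper_width: 0.002
```

```bash
python3 -c "
from h import *;st()"
```

```text
4.87 q [-0.025  0.636  0.073  0.029  2.387 -1.574] p [0.7524 0.0123 0.6342] F [ 0.4  0.2 -0.7] g 0.002
[[-0.999, -0.0, 0.045], [0.001, 1.0, 0.019], [-0.045, 0.019, -0.999]] lean 2.6
```

>>> carry_out(
  series=[-30,0,-28,0,-1],
)

```text
time: 4.95
tool_pos: [0.7565, 0.0116, 0.6361]
eef_rot: [0.033, 0.0, 0.999, 0.01]
ft_force: [0.2, 0.6, 0.3]
gripper_width: 0.005
```

>>> carry_out(
  series=[-30,0,-28,0,-1],
)

```text
time: 5.03
tool_pos: [0.7602, 0.0108, 0.6397]
eef_rot: [0.045, 0.0, 0.999, 0.01]
ft_force: [-0.0, 0.3, -0.0]
gripper_width: 0.011
```

>>> carry_out(
  series=[-30,0,-28,0,-1],
)

```text
time: 5.12
tool_pos: [0.7629, 0.0101, 0.6439]
eef_rot: [0.056, 0.0, 0.998, 0.01]
ft_force: [0.1, -0.7, 1.0]
gripper_width: 0.007
```

>>> carry_out(
  series=[-30,0,-28,0,-1],
)

```text
time: 5.2
tool_pos: [0.7653, 0.0093, 0.6484]
eef_rot: [0.067, 0.0, 0.998, 0.01]
ft_force: [-0.4, 0.0, -0.9]
gripper_width: 0.005
```

```bash
python3 -c "
from h import *;st()"
```

```text
5.2 q [-0.031  0.62   0.073  0.034  2.315 -1.576] p [0.7653 0.0093 0.6484] F [-0.4  0.  -0.9] g 0.005
[[-0.991, -0.0, 0.134], [0.002, 1.0, 0.021], [-0.134, 0.021, -0.991]] lean 7.7
```

Single-row pulls gain about 1.3° each. I'll continue in batches.

>>> carry_out(
  series=[-33,0,-25,0,-1],
)

```text
time: 5.28
tool_pos: [0.7698, 0.0087, 0.6514]
eef_rot: [0.079, 0.001, 0.997, 0.011]
ft_force: [0.1, 0.1, -0.1]
gripper_width: 0.009
```

>>> carry_out(
  series=[-33,0,-25,0,-1],
)

```text
time: 5.37
tool_pos: [0.7749, 0.008, 0.6535]
eef_rot: [0.09, 0.001, 0.996, 0.011]
ft_force: [0.7, 0.0, -0.5]
gripper_width: 0.011
```

>>> carry_out(
  series=[-34,0,-23,0,-1],
)

```text
time: 5.45
tool_pos: [0.7806, 0.0074, 0.6554]
eef_rot: [0.101, 0.001, 0.995, 0.011]
ft_force: [0.0, -0.1, -0.1]
gripper_width: 0.006
```

>>> carry_out(
  series=[-34,0,-23,0,-1],
)

```text
time: 5.53
tool_pos: [0.7861, 0.0067, 0.6575]
eef_rot: [0.112, 0.001, 0.994, 0.011]
ft_force: [0.1, -0.6, 0.3]
gripper_width: 0.008
```

>>> carry_out(
  series=[-35,0,-22,0,-1],
)

```text
time: 5.62
tool_pos: [0.7916, 0.0061, 0.6601]
eef_rot: [0.123, 0.001, 0.992, 0.012]
ft_force: [-0.4, 0.8, 0.1]
gripper_width: 0.003
```

>>> carry_out(
  series=[-35,0,-22,0,-1],
)

```text
time: 5.7
tool_pos: [0.7968, 0.0055, 0.6631]
eef_rot: [0.135, 0.001, 0.991, 0.012]
ft_force: [0.2, -0.1, 1.0]
gripper_width: 0.004
```

```bash
python3 -c "
from h import *;st()"
```

```text
5.7 q [-0.037  0.61   0.074  0.04   2.187 -1.578] p [0.7968 0.0055 0.6631] F [ 0.2 -0.1  1. ] g 0.004
[[-0.964, -0.001, 0.267], [0.005, 1.0, 0.023], [-0.267, 0.024, -0.963]] lean 15.5
```

>>> carry_out(
  series=[-36,1,-21,0,-1],
)

```text
time: 5.78
tool_pos: [0.8021, 0.0058, 0.6664]
eef_rot: [0.147, 0.001, 0.989, 0.012]
ft_force: [-0.4, -0.6, -0.1]
gripper_width: 0.008
```

>>> carry_out(
  series=[-36,1,-20,0,-1],
)

```text
time: 5.87
tool_pos: [0.8076, 0.0062, 0.6697]
eef_rot: [0.159, 0.001, 0.987, 0.012]
ft_force: [0.4, 0.1, -0.7]
gripper_width: 0.002
```

>>> carry_out(
  series=[-37,1,-19,0,-1],
)

```text
time: 5.95
tool_pos: [0.8134, 0.0067, 0.6729]
eef_rot: [0.171, 0.001, 0.985, 0.012]
ft_force: [-0.2, -1.1, 0.1]
gripper_width: 0.005
```

>>> carry_out(
  series=[-37,1,-18,0,-1],
)

```text
time: 6.03
tool_pos: [0.8193, 0.007, 0.676]
eef_rot: [0.183, 0.001, 0.983, 0.013]
ft_force: [-0.1, -0.5, 0.0]
gripper_width: 0.003
```

>>> carry_out(
  series=[-37,1,-17,0,-1],
)

```text
time: 6.12
tool_pos: [0.8252, 0.0073, 0.6793]
eef_rot: [0.195, 0.002, 0.981, 0.013]
ft_force: [0.6, -0.7, 0.0]
gripper_width: 0.002
```

>>> carry_out(
  series=[-38,1,-16,0,-1],
)

```text
time: 6.2
tool_pos: [0.8314, 0.0076, 0.6826]
eef_rot: [0.207, 0.002, 0.978, 0.013]
ft_force: [-0.0, 0.1, -0.0]
gripper_width: 0.006
```

>>> carry_out(
  series=[-38,1,-15,0,-1],
)

```text
time: 6.28
tool_pos: [0.8376, 0.0078, 0.6858]
eef_rot: [0.219, 0.002, 0.976, 0.013]
ft_force: [-0.4, 0.6, -0.0]
gripper_width: 0.003
```

>>> carry_out(
  series=[-38,1,-15,0,-1],
)

```text
time: 6.37
tool_pos: [0.8434, 0.0081, 0.6896]
eef_rot: [0.231, 0.002, 0.973, 0.014]
ft_force: [-0.1, 0.6, -0.2]
gripper_width: 0.003
```

>>> carry_out(
  series=[-38,1,-14,0,-1],
)

```text
time: 6.45
tool_pos: [0.8488, 0.0083, 0.694]
eef_rot: [0.244, 0.002, 0.97, 0.014]
ft_force: [0.2, -0.3, -0.4]
gripper_width: 0.006
```

>>> carry_out(
  series=[-39,1,-13,0,-1],
)

```text
time: 6.53
tool_pos: [0.8545, 0.0085, 0.6983]
eef_rot: [0.256, 0.002, 0.967, 0.014]
ft_force: [-0.4, 0.4, 0.9]
gripper_width: 0.01
```

```bash
python3 -c "
from h import *;st()"
```

```text
6.53 q [-0.035  0.6    0.073  0.046  1.951 -1.572] p [0.8545 0.0085 0.6983] F [-0.4  0.4  0.9] g 0.01
[[-0.869, -0.003, 0.495], [0.011, 1.0, 0.026], [-0.495, 0.028, -0.868]] lean 29.7
```

>>> carry_out(
  series=[-39,0,-12,0,-1],
)

```text
time: 6.62
tool_pos: [0.8604, 0.0079, 0.7025]
eef_rot: [0.268, 0.002, 0.963, 0.014]
ft_force: [-0.6, 0.9, 0.6]
gripper_width: 0.003
```

>>> carry_out(
  series=[-39,0,-12,0,-1],
)

```text
time: 6.7
tool_pos: [0.8658, 0.007, 0.7072]
eef_rot: [0.281, 0.002, 0.96, 0.014]
ft_force: [-0.2, 0.3, 0.2]
gripper_width: 0.006
```

>>> carry_out(
  series=[-39,0,-11,0,-1],
)

```text
time: 6.78
tool_pos: [0.8709, 0.0061, 0.7123]
eef_rot: [0.293, 0.003, 0.956, 0.015]
ft_force: [0.5, 0.2, -0.3]
gripper_width: 0.007
```

>>> carry_out(
  series=[-39,0,-10,0,-1],
)

```text
time: 6.87
tool_pos: [0.876, 0.0054, 0.7174]
eef_rot: [0.305, 0.003, 0.952, 0.015]
ft_force: [-0.4, 0.2, -0.1]
gripper_width: 0.005
```

>>> carry_out(
  series=[-40,0,-9,0,-1],
)

```text
time: 6.95
tool_pos: [0.8814, 0.0047, 0.7226]
eef_rot: [0.317, 0.003, 0.948, 0.015]
ft_force: [0.2, -1.1, 0.1]
gripper_width: 0.008
```

>>> carry_out(
  series=[-40,0,-8,0,-1],
)

```text
time: 7.03
tool_pos: [0.8868, 0.004, 0.7277]
eef_rot: [0.33, 0.003, 0.944, 0.015]
ft_force: [0.3, 0.4, -0.0]
gripper_width: 0.006
```

>>> carry_out(
  series=[-40,0,-7,0,-1],
)

```text
time: 7.12
tool_pos: [0.8922, 0.0033, 0.7328]
eef_rot: [0.342, 0.003, 0.94, 0.015]
ft_force: [-0.3, -0.4, 0.2]
gripper_width: 0.008
```

```bash
python3 -c "
from h import *;st()"
```

```text
7.12 q [-0.043  0.593  0.073  0.055  1.778 -1.576] p [0.8922 0.0033 0.7328] F [-0.3 -0.4  0.2] g 0.008
[[-0.766, -0.005, 0.643], [0.016, 1.0, 0.027], [-0.642, 0.031, -0.766]] lean 40.0
```

Lean is now 40.0° in the nest's xz plane. Next I'll plan the approach to the handle.

```bash
cat >> h.py <<'E'
def sh(M,d): return (M.T@np.array(d)*1000).round(1)
E
python3 - <<'E'
from h import *; from kin import *
o,M=st(); q=o['q']
for d in (.2,.25,.3,.35): print(d,fk(q[1],q[2],q[4],d))
p=o['tool_pos']
w1=np.array([.45,-.015,.70]); w2=np.array([.45,-.015,.30]); w3=np.array([.500,-.015,.181]); g=np.array([.584,-.0115,.081])
for a_,b_ in ((p,w1),(w1,w2),(w2,w3),(w3,g)): print(sh(M,b_-a_),np.linalg.norm(b_-a_))
E
```

```text
7.12 q [-0.043  0.593  0.073  0.055  1.778 -1.576] p [0.8922 0.0033 0.7328] F [-0.3 -0.4  0.2] g 0.008
[[-0.766, -0.005, 0.643], [0.016, 1.0, 0.027], [-0.642, 0.031, -0.766]] lean 40.0
0.2 [0.83336797 0.71121193 0.69723635]
0.25 [0.86547304 0.72288094 0.69723635]
0.3 [0.89757812 0.73454996 0.69723635]
0.35 [0.92968319 0.74621898 0.69723635]
[ 359.6  -17.2 -259.5] 0.44381304995323173
[257.  -12.4 306.3] 0.39999999999999997
[ 38.1  -3.9 123.2] 0.12907749610214786
[-1.000e-01  0.000e+00  1.306e+02] 0.13064551274345396
```

>>> carry_out(
  series=[30,-1,-22,0,-1,60,-3,-43,0,-1,90,-4,-65,0,-1,120,-6,-87,0,-1,150,-7,-108,0,-1,180,-9,-130,0,-1,210,-10,-152,0,-1,240,-11,-173,0,-1,270,-13,-195,0,-1,300,-14,-217,0,-1,330,-16,-238,0,-1,360,-17,-260,0,-1],
)

```text
time: 8.12
tool_pos: [0.4649, -0.0138, 0.7019]
eef_rot: [0.342, 0.003, 0.94, 0.015]
ft_force: [-0.4, -0.8, 0.9]
gripper_width: 0.003
```

>>> carry_out(
  series=[22,-1,26,0,-1,44,-2,52,0,-1,66,-3,78,0,-1,88,-4,104,0,-1,110,-5,130,0,-1,132,-6,156,0,0,154,-7,182,0,0,176,-8,208,0,0,198,-10,234,0,0,220,-11,260,0,0,240,-12,285,0,0,257,-12,306,0,0],
)

```text
time: 9.12
tool_pos: [0.4681, -0.014, 0.2997]
eef_rot: [0.34, 0.003, 0.94, 0.015]
ft_force: [-0.4, 0.2, -0.3]
gripper_width: 0.454
```

Run:
```python
from h import *
o,M=st(); snap('scene','scene3.png'); snap('top','top3.png')
w3=np.array([.500,-.015,.181]);print(sh(M,w3-o['tool_pos']))
```

```text
9.12 q [-0.168 -0.83   2.149  0.147  1.144 -1.745] p [ 0.4681 -0.014   0.2997] F [-0.4  0.2 -0.3] g 0.454
[[-0.769, -0.004, 0.639], [0.016, 1.0, 0.027], [-0.639, 0.031, -0.769]] lean 39.7
[ 51.3  -4.8 111.6]
```

View pics/scene3.png

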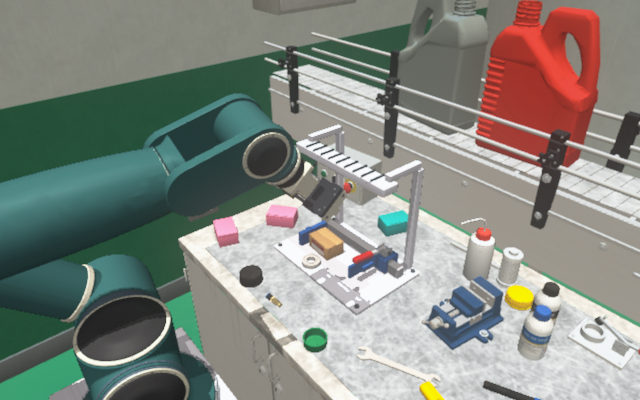

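The gripper is in view, leaning, at about (320,195) and clear of the bar. Joint 2 sits at its −0.83 limit here, so I'll check the IK along the whole planned path.

Run:
```python
from kin import *
import kin
d=.293; kin.hd=.145853-.3
for nm,(x,z) in dict(now=(.468,.3),pre=(.5,.181),pre2=(.53,.146),pre3=(.55,.122),grasp=(.584,.081),lift=(.626,.142),lift65=(.616,.127)).items():
  for y in ((-.0115,.086) if nm in('grasp','lift') else (-.012,)):
    best=None
    for q0 in ([-.6,2.1,1.0],[-.3,1.8,1.]):
        r=np.hypot(x,y)
        q=solve(r,z,.698,q0,1.,d); e=fk(*q,d)-[r,z,.698]
        if best is None or abs(e).sum()<abs(best[1]).sum(): best=(q,e)
    print(nm,y,best[0].round(3),best[1].round(4))
```

```text
now -0.012 [-0.83   2.15   1.125] [ 0.0021  0.0003 -0.0005]
pre -0.012 [-0.74   2.297  0.886] [0. 0. 0.]
pre2 -0.012 [-0.622  2.292  0.774] [0. 0. 0.]
pre3 -0.012 [-0.538  2.282  0.699] [0. 0. 0.]
grasp -0.0115 [-0.388  2.256  0.576] [0. 0. 0.]
grasp 0.086 [-0.371  2.243  0.571] [0. 0. 0.]
lift -0.0115 [-0.34   2.116  0.668] [0. 0. 0.]
lift 0.086 [-0.325  2.105  0.664] [0. 0. 0.]
lift65 -0.012 [-0.352  2.151  0.645] [0. 0. 0.]
```

>>> carry_out(
  series=[17,-1,25,0,0,34,-2,50,0,0,51,-3,75,0,0,51,-4,100,0,0,51,-5,112,0,0,51,-5,112,0,0,51,-5,112,0,0],
)

```text
time: 9.8
tool_pos: [0.5011, -0.0151, 0.1855]
eef_rot: [0.34, 0.003, 0.94, 0.015]
ft_force: [-0.1, -1.2, 1.2]
gripper_width: 0.496
```

Run:
```python
from h import *
o,M=st(); s=snap('scene','scene4.png'); t=snap('top','top4.png')
cv2.imwrite('pics/c4.png',np.hstack([cv2.resize(s['img'][150:320,240:440],None,fx=2,fy=2),cv2.resize(t['img'][140:310,280:450],None,fx=2,fy=2)])[...,::-1])
O=np.array([.622,.086,0])
for nm,s in(('s',s),('t',t)):
    P=cloud(s)-O; hsv=cv2.cvtColor(s['img'],cv2.COLOR_RGB2HSV); h=hsv[...,0].astype(int)
    m=((h<5)|(h>172))&(hsv[...,1]>150)&(abs(P[...,0])<.12)&(abs(P[...,1]+.1)<.05)&(P[...,2]>.05)&(P[...,2]<.14)
    q=P[m]*1000; print(nm,m.sum(),q.min(0).round(),np.median(q,axis=0).round(1),q.max(0).round())
g=np.array([.584,-.0115,.081]);print(sh(M,g-o['tool_pos']))
```

```text
9.8 q [-0.154 -0.732  2.285  0.159  0.909 -1.772] p [ 0.5011 -0.0151  0.1855] F [-0.1 -1.2  1.2] g 0.496
[[-0.768, -0.005, 0.64], [0.016, 1.0, 0.027], [-0.64, 0.031, -0.768]] lean 39.8
s 85 [ -63. -105.   86.] [-33.7 -98.6  92.7] [  1. -89.  98.]
t 92 [ -60. -104.   82.] [-29.4 -96.2  92.6] [  2. -89. 102.]
[  3.3  -0.  133.4]
```

View pics/c4.png

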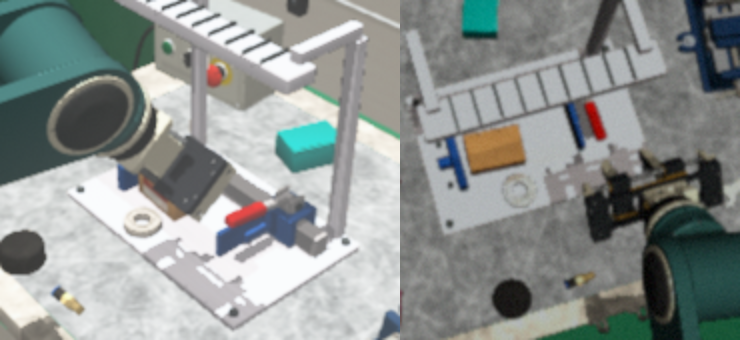

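The left pane shows the gripper body at about (180,175) and the red handle at (245,212). The right pane shows the gripper at (655,200), in line with the handle at (595,120), with no obstruction. I'll advance to the grasp.

>>> carry_out(
  series=[3,0,25,0,0,3,0,50,0,0,3,0,75,0,0,3,0,95,0,0,3,0,110,0,0,3,0,120,0,0,3,0,128,0,0,3,0,133,0,0,3,0,133,0,0,3,0,133,0,0],
  grip_force=20,
)

```text
time: 10.73
tool_pos: [0.5835, -0.0114, 0.0803]
eef_rot: [0.34, 0.003, 0.94, 0.015]
ft_force: [-0.2, 0.4, 0.1]
gripper_width: 0.5
```

Run:
```python
from h import *
o,M=st(); s=snap('scene','scene5.png'); t=snap('top','top5.png')
cv2.imwrite('pics/c5.png',np.hstack([cv2.resize(s['img'][180:310,300:440],None,fx=3,fy=3),cv2.resize(t['img'][150:280,310:440],None,fx=3,fy=3)])[...,::-1])
g=np.array([.584,-.0115,.081]);print(sh(M,g-o['tool_pos']))
```

```text
10.73 q [-0.113 -0.385  2.253  0.178  0.591 -1.79 ] p [ 0.5835 -0.0114  0.0803] F [-0.2  0.4  0.1] g 0.5
[[-0.768, -0.005, 0.64], [0.016, 1.0, 0.027], [-0.64, 0.031, -0.768]] lean 39.8
[-0.8 -0.1 -0.2]
```

View pics/c5.png

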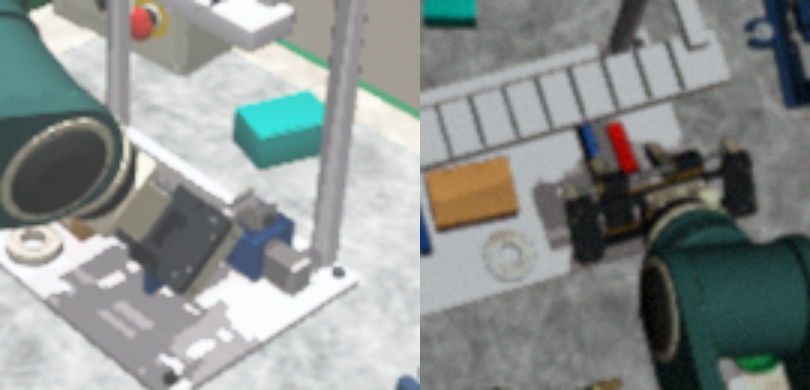

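The handle, at (622,147) in the right pane, enters the gripper from the front. I'll close the gripper and check the width.

>>> carry_out(
  series=[0,0,0,0,-1,0,0,0,0,-1,0,0,0,0,-1,0,0,0,0,-1,0,0,0,0,-1,0,0,0,0,-1],
  grip_force=20,
)

```text
time: 11.33
tool_pos: [0.5833, -0.0114, 0.0795]
eef_rot: [0.34, 0.003, 0.94, 0.015]
ft_force: [-2.3, 0.0, 0.9]
gripper_width: 0.196
```

Run:
```python
from h import *
o,M=st()
r0=np.array([.622+.050,.0678]); G=o['tool_pos'][[0,2]]-.008*M[[0,2],2]; v=G-r0; print('grip nest',G-[.622,0],'r',np.linalg.norm(v),'phi',np.degrees(np.arctan2(v[1],-v[0])))
for L in np.arange(.1,.85,.1):
    c,s=np.cos(-L),np.sin(-L); w=np.array([c*v[0]-s*v[1],s*v[0]+c*v[1]]); dd=w-v
    print(round(L,1),sh(M,[dd[0],0,dd[1]]), np.round(r0+w-[.622,0],3))
```

```text
11.33 q [-0.113 -0.384  2.253  0.178  0.591 -1.79 ] p [ 0.5833 -0.0114  0.0795] F [-2.3  0.   0.9] g 0.196
[[-0.769, -0.005, 0.639], [0.016, 1.0, 0.027], [-0.639, 0.031, -0.769]] lean 39.8
grip nest [-0.04377232  0.08560944] r 0.09544854223595732 phi 10.753664542200974
0.1 [-7.7  0.3 -5.7] [-0.042  0.095]
0.2 [-15.8   0.5 -10.6] [-0.038  0.104]
0.3 [-24.5   0.8 -14.6] [-0.034  0.113]
0.4 [-33.5   1.  -17.8] [-0.029  0.121]
0.5 [-42.7   1.2 -20.1] [-0.024  0.128]
0.6 [-52.2   1.4 -21.4] [-0.017  0.135]
0.7 [-61.7   1.6 -21.8] [-0.01   0.142]
0.8 [-71.2   1.7 -21.2] [-0.003  0.147]
```

Gripped: the width is 18 mm, which matches the handle. I'll lift along the arc.

>>> carry_out(
  series=[-4,0,-3,0,-1,-8,0,-6,0,-1,-12,0,-8,0,-1,-16,0,-11,0,-1,-20,1,-13,0,-1,-24,1,-15,0,-1,-29,1,-16,0,-1,-33,1,-18,0,-1],
)

```text
time: 12.0
tool_pos: [0.5974, -0.0114, 0.1148]
eef_rot: [0.34, 0.003, 0.94, 0.015]
ft_force: [9.3, 1.3, -10.0]
gripper_width: 0.199
```

```bash
python3 -c "
from h import *;o,M=st();print(o['moment'].round(2))"
```

```text
12.0 q [-0.109 -0.386  2.194  0.159  0.652 -1.766] p [ 0.5974 -0.0114  0.1148] F [  9.3   1.3 -10. ] g 0.199
[[-0.769, -0.005, 0.639], [0.016, 1.0, 0.027], [-0.639, 0.031, -0.769]] lean 39.7
[-0.33  0.41 -0.4 ]
```

>>> carry_out(
  series=[-5,0,0,0,-1,-9,0,0,0,-1,-14,0,-1,0,-1,-19,0,-1,0,-1,-23,0,-2,0,-1,-28,1,-2,0,-1,-33,1,-2,0,-1,-38,1,-1,0,-1,-38,1,-1,0,-1,-38,1,-1,0,-1],
)

```text
time: 12.83
tool_pos: [0.6266, -0.0111, 0.1408]
eef_rot: [0.341, 0.003, 0.94, 0.015]
ft_force: [-2.3, -0.6, 5.3]
gripper_width: 0.198
```

Run:
```python
from h import *
o,M=st(); print(o['moment'].round(2)); s=snap('scene','scene6.png'); t=snap('top','top6.png')
cv2.imwrite('pics/c6.png',np.hstack([cv2.resize(s['img'][170:300,300:440],None,fx=3,fy=3),cv2.resize(t['img'][150:280,310:440],None,fx=3,fy=3)])[...,::-1])
print(sh(M,[0,.1,0]))
```

```text
12.83 q [-0.101 -0.334  2.112  0.146  0.677 -1.747] p [ 0.6266 -0.0111  0.1408] F [-2.3 -0.6  5.3] g 0.198
[[-0.768, -0.005, 0.641], [0.016, 1.0, 0.027], [-0.641, 0.031, -0.767]] lean 39.9
[-0.52  0.14 -0.36]
[  1.6 100.    2.7]
```

View pics/c6.png

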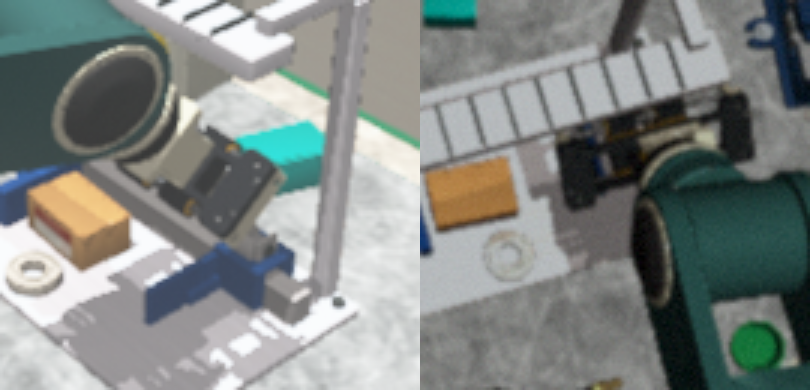

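The left pane shows the lever raised and held, with the blue jaw at (185,285). The carton at (80,220) is untouched and the gripper is clear of the light bar. I'll slide the jaw.

>>> carry_out(
  series=[0,3,0,0,-1,0,9,0,0,-1,0,15,0,0,-1,0,21,1,0,-1,0,27,1,0,-1,1,33,1,0,-1,1,39,1,0,-1,1,45,1,0,-1,1,51,1,0,-1,1,57,2,0,-1,1,63,2,0,-1,1,69,2,0,-1],
)

```text
time: 13.93
tool_pos: [0.6262, 0.0588, 0.1403]
eef_rot: [0.34, 0.003, 0.94, 0.016]
ft_force: [-4.2, -2.5, 8.8]
gripper_width: 0.198
```

```bash
python3 -c "
from h import *;o,M=st();print(o['moment'].round(2), o['tool_pos'][1]+.120-.086)"
```

```text
13.93 q [ 0.058 -0.327  2.108 -0.016  0.666 -1.498] p [0.6262 0.0588 0.1403] F [-4.2 -2.5  8.8] g 0.198
[[-0.768, -0.005, 0.64], [0.016, 1.0, 0.027], [-0.64, 0.031, -0.768]] lean 39.8
[-0.96 -0.27 -0.62] 0.09281318077483192
```

>>> carry_out(
  series=[0,3,0,0,-1,0,6,0,0,-1,0,9,0,0,-1,0,12,0,0,-1,0,14,0,0,-1,0,16,0,0,-1,0,18,0,0,-1,0,18,0,0,-1],
)

```text
time: 14.6
tool_pos: [0.626, 0.0767, 0.1402]
eef_rot: [0.34, 0.003, 0.94, 0.016]
ft_force: [0.9, -1.0, 5.0]
gripper_width: 0.198
```

Run:
```python
from h import *
o,M=st(); print(o['tool_pos'][1]+.120-.086); t=snap('top','top7.png')
P=(cloud(t)-[.622,.086,0])*1000; hsv=cv2.cvtColor(t['img'],cv2.COLOR_RGB2HSV); h=hsv[...,0]
m=(h>8)&(h<22)&(hsv[...,1]>80)&(abs(P[...,2]-55)<4)&(abs(P[...,0])<100)&(abs(P[...,1]-60)<90)
n,l,st_,c=cv2.connectedComponentsWithStats(m.astype(np.uint8)); k=1+np.argmax(st_[1:,4]); q=P[l==k]; print(st_[k],cv2.minAreaRect(q[:,:2].astype(np.float32)))
cv2.imwrite('pics/c7.png',cv2.resize(t['img'][150:280,280:440],None,fx=4,fy=4)[...,::-1])
```

```text
14.6 q [ 0.098 -0.321  2.103 -0.057  0.666 -1.435] p [0.626  0.0767 0.1402] F [ 0.9 -1.   5. ] g 0.198
[[-0.769, -0.005, 0.64], [0.016, 1.0, 0.027], [-0.639, 0.031, -0.768]] lean 39.8
0.11074569238889947
[312 206  16  20 193] ((-19.28365707397461, 89.03982543945312), (41.9932861328125, 59.8402214050293), 83.4693832397461)
```

View pics/c7.png

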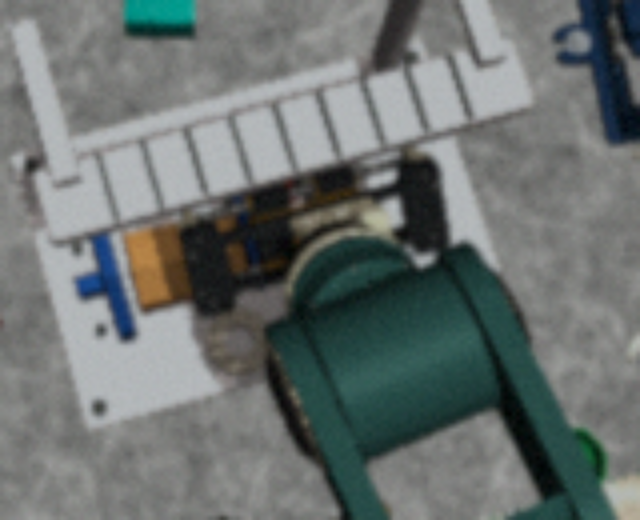

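The carton, at (155,270), still has a gap of a few mm to the stop at (120,290). I'll continue slowly while watching the force.

>>> carry_out(
  series=[0,1,0,0,-1,0,2,0,0,-1,0,3,0,0,-1,0,4,0,0,-1,0,5,0,0,-1,0,6,0,0,-1,0,6,0,0,-1],
)

```text
time: 15.23
tool_pos: [0.6259, 0.0822, 0.1402]
eef_rot: [0.34, 0.003, 0.94, 0.016]
ft_force: [2.6, -2.0, 4.7]
gripper_width: 0.197
```

>>> carry_out(
  series=[0,1,0,0,-1,0,1,0,0,-1],
)

```text
time: 15.4
tool_pos: [0.6259, 0.0831, 0.1402]
eef_rot: [0.34, 0.003, 0.94, 0.015]
ft_force: [2.2, -2.2, 3.6]
gripper_width: 0.2
```

>>> carry_out(
  series=[0,1,0,0,-1,0,1,0,0,-1],
)

```text
time: 15.57
tool_pos: [0.6258, 0.0841, 0.1402]
eef_rot: [0.34, 0.003, 0.94, 0.015]
ft_force: [2.6, -2.5, 3.8]
gripper_width: 0.201
```

```bash
python3 -c "
from h import *;o,M=st();print(o['moment'].round(2), o['tool_pos'][1]+.120-.086)"
```

```text
15.57 q [ 0.114 -0.318  2.101 -0.075  0.667 -1.408] p [0.6258 0.0841 0.1402] F [ 2.6 -2.5  3.8] g 0.201
[[-0.769, -0.005, 0.639], [0.016, 1.0, 0.027], [-0.639, 0.031, -0.769]] lean 39.8
[-1.   -0.72 -0.51] 0.1180854073697572
```

>>> carry_out(
  series=[0,1,0,0,-1,0,1,0,0,-1],
)

```text
time: 15.73
tool_pos: [0.6258, 0.0851, 0.1402]
eef_rot: [0.34, 0.003, 0.94, 0.015]
ft_force: [3.5, -2.8, 2.2]
gripper_width: 0.198
```

>>> carry_out(
  series=[0,0.5,0,0,-1,0,0.5,0,0,-1],
)

```text
time: 15.9
tool_pos: [0.6258, 0.0855, 0.1401]
eef_rot: [0.34, 0.003, 0.94, 0.015]
ft_force: [2.9, -2.8, 1.5]
gripper_width: 0.197
```

>>> carry_out(
  series=[0,0.5,0,0,-1,0,0.5,0,0,-1],
)

```text
time: 16.07
tool_pos: [0.6258, 0.086, 0.1402]
eef_rot: [0.34, 0.003, 0.94, 0.015]
ft_force: [3.9, -3.4, 1.7]
gripper_width: 0.197
```

```bash
python3 -c "
from h import *;o,M=st();print(o['moment'].round(2), o['tool_pos'][1]+.120-.086)"
```

```text
16.07 q [ 0.119 -0.317  2.1   -0.079  0.667 -1.401] p [0.6258 0.086  0.1402] F [ 3.9 -3.4  1.7] g 0.197
[[-0.769, -0.005, 0.639], [0.016, 1.0, 0.027], [-0.639, 0.031, -0.769]] lean 39.7
[-1.06 -0.73 -0.6 ] 0.1199952322092184
```

>>> carry_out(
  series=[0,0.5,0,0,-1,0,0.5,0,0,-1],
)

```text
time: 16.23
tool_pos: [0.6258, 0.0865, 0.1402]
eef_rot: [0.34, 0.003, 0.94, 0.015]
ft_force: [4.4, -3.6, 1.8]
gripper_width: 0.2
```

>>> carry_out(
  series=[0,0.5,0,0,-1,0,0.5,0,0,-1],
)

```text
time: 16.4
tool_pos: [0.6258, 0.087, 0.1402]
eef_rot: [0.34, 0.003, 0.94, 0.015]
ft_force: [4.7, -3.2, 2.0]
gripper_width: 0.196
```

>>> carry_out(
  series=[0,0.5,0,0,-1,0,0.5,0,0,-1],
)

```text
time: 16.57
tool_pos: [0.6258, 0.0875, 0.1402]
eef_rot: [0.34, 0.003, 0.94, 0.015]
ft_force: [4.5, -2.9, 1.8]
gripper_width: 0.2
```

```bash
python3 -c "
from h import *;o,M=st();print(o['moment'].round(2), o['tool_pos'][1]+.120-.086)"
```

```text
16.57 q [ 0.122 -0.317  2.1   -0.083  0.668 -1.396] p [0.6258 0.0875 0.1402] F [ 4.5 -2.9  1.8] g 0.2
[[-0.769, -0.005, 0.639], [0.016, 1.0, 0.027], [-0.639, 0.031, -0.769]] lean 39.7
[-1.16 -0.78 -0.64] 0.1214863821806515
```

Run:
```python
from h import *
t=snap('top','top8.png'); s=snap('scene','scene8.png')
cv2.imwrite('pics/c8.png',np.hstack([cv2.resize(t['img'][190:260,285:355],None,fx=5,fy=5),cv2.resize(s['img'][205:275,285:365],None,fx=5,fy=5)])[...,::-1])
for nm,t in(('t',t),('s',s)):
    P=(cloud(t)-[.622,.086,0])*1000; hsv=cv2.cvtColor(t['img'],cv2.COLOR_RGB2HSV); h=hsv[...,0]
    m=(h>8)&(h<22)&(hsv[...,1]>80)&(abs(P[...,2]-55)<4)&(abs(P[...,0])<100)&(abs(P[...,1]-60)<90)
    b=(h>100)&(h<130)&(hsv[...,1]>100)&(abs(P[...,2]-56)<4)&(P[...,1]>100)&(P[...,1]<160)&(abs(P[...,0])<100)
    for x0 in range(-50,10,10):
        mm=m&(abs(P[...,0]-x0)<5); bb=b&(abs(P[...,0]-x0)<5)
        print(nm,x0,mm.sum(),P[mm][:,1].max().round(1) if mm.sum() else None,P[bb][:,1].min().round(1) if bb.sum() else None)
```

```text
t -50 25 118.3 121.4
t -40 37 115.6 121.7
t -30 47 118.2 122.1
t -20 32 118.6 121.6
t -10 37 117.5 121.9
t 0 38 117.1 122.3
s -50 72 118.2 123.2
s -40 52 121.1 122.5
s -30 64 120.8 123.5
s -20 58 118.1 124.9
s -10 60 121.6 121.2
s 0 53 119.5 123.4
```

View pics/c8.png

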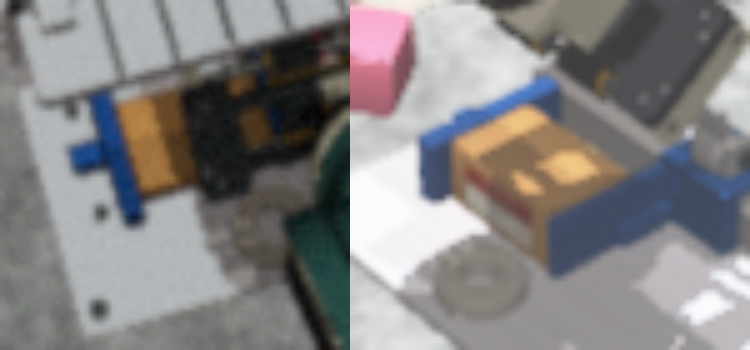

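The carton now looks square between the jaw, at (600,220) in the right pane, and the stop at (440,150). Any gap left is about a millimetre or less, so I'll creep until the force rises.

>>> carry_out(
  series=[0,0.5,0,0,-1,0,0.5,0,0,-1],
)

```text
time: 16.83
tool_pos: [0.6258, 0.0879, 0.1402]
eef_rot: [0.34, 0.003, 0.94, 0.015]
ft_force: [5.4, -4.3, 1.9]
gripper_width: 0.199
```

>>> carry_out(
  series=[0,0.5,0,0,-1,0,0.5,0,0,-1],
)

```text
time: 17.0
tool_pos: [0.6258, 0.0881, 0.1402]
eef_rot: [0.34, 0.003, 0.94, 0.015]
ft_force: [4.1, -7.6, 1.1]
gripper_width: 0.197
```

>>> carry_out(
  series=[0,0.5,0,0,-1,0,0.5,0,0,-1],
)

```text
time: 17.17
tool_pos: [0.6258, 0.0883, 0.1401]
eef_rot: [0.34, 0.003, 0.94, 0.015]
ft_force: [5.5, -10.5, 2.0]
gripper_width: 0.197
```

```bash
python3 -c "
from h import *;o,M=st();print(o['moment'].round(2), o['tool_pos'][1]+.120-.086)"
```

```text
17.17 q [ 0.125 -0.316  2.099 -0.087  0.668 -1.391] p [0.6258 0.0883 0.1401] F [  5.5 -10.5   2. ] g 0.197
[[-0.769, -0.004, 0.639], [0.016, 1.0, 0.026], [-0.639, 0.03, -0.769]] lean 39.7
[-2.12 -0.78 -1.45] 0.12232980395858564
```

The carton is home; the force rises at about 6 N/mm and I stopped at 10 N. I'll hold briefly, then lower the lever along the arc.

>>> carry_out(
  series=[0,0,0,0,-1,0,0,0,0,-1,0,0,0,0,-1],
)

```text
time: 17.42
tool_pos: [0.6258, 0.0883, 0.1401]
eef_rot: [0.34, 0.003, 0.94, 0.015]
ft_force: [3.9, -9.6, 2.3]
gripper_width: 0.203
```

Run:
```python
from h import *
o,M=st()
r0=np.array([.672,.0678]); G=o['tool_pos'][[0,2]]-.008*M[[0,2],2]; v=G-r0; L0=np.arctan2(v[1],-v[0])-np.radians(10.75); print(L0,np.linalg.norm(v))
for L in np.arange(.75,-.08,-.05):
    r=.0945; ph=L+np.radians(10.75); w=r*np.array([-np.cos(ph),np.sin(ph)]); dd=w-v
    print(round(L,2),sh(M,[dd[0],0,dd[1]]))
```

```text
17.42 q [ 0.125 -0.316  2.099 -0.087  0.668 -1.391] p [0.6258 0.0883 0.1401] F [ 3.9 -9.6  2.3] g 0.203
[[-0.769, -0.004, 0.639], [0.016, 1.0, 0.026], [-0.639, 0.03, -0.769]] lean 39.7
0.8038404351325178 0.09378244387267055
0.75 [ 5.  -0.  -1.2]
0.7 [ 9.7 -0.1 -1.3]
0.65 [14.4 -0.2 -1.3]
0.6 [19.1 -0.3 -0.9]
0.55 [23.8 -0.4 -0.4]
0.5 [28.5 -0.5  0.4]
0.45 [33.1 -0.6  1.4]
0.4 [37.7 -0.7  2.6]
0.35 [42.2 -0.8  4.1]
0.3 [46.6 -0.9  5.8]
0.25 [50.9 -1.   7.7]
0.2 [55.1 -1.1  9.8]
0.15 [59.2 -1.2 12.1]
0.1 [63.2 -1.4 14.6]
0.05 [67.1 -1.5 17.4]
-0.0 [70.8 -1.6 20.3]
-0.05 [74.4 -1.8 23.4]
```

>>> carry_out(
  series=[5,0,-1,0,-1,10,0,-1,0,-1,14,0,-1,0,-1,19,0,-1,0,-1,24,0,0,0,-1,28,-0.5,0,0,-1,33,-0.6,1,0,-1,38,-0.7,2.5,0,-1],
)

```text
time: 18.08
tool_pos: [0.5978, 0.0884, 0.1133]
eef_rot: [0.339, 0.003, 0.941, 0.015]
ft_force: [4.0, -9.6, 0.2]
gripper_width: 0.198
```

Run:
```python
from h import *
o,M=st()
r0=np.array([.672,.0678]); G=o['tool_pos'][[0,2]]-.008*M[[0,2],2]; v=G-r0; L0=np.arctan2(v[1],-v[0])-np.radians(10.75); print(L0,np.linalg.norm(v))
```

```text
18.08 q [ 0.133 -0.362  2.179 -0.099  0.636 -1.372] p [0.5978 0.0884 0.1133] F [ 4.  -9.6  0.2] g 0.198
[[-0.77, -0.004, 0.638], [0.016, 1.0, 0.026], [-0.638, 0.03, -0.769]] lean 39.7
0.38994364136005755 0.09465378565887339
```

Smooth, with the preload kept. Next comes the second half, with a slight overshoot to press it fully down.

>>> carry_out(
  series=[4.5,0,1.5,0,-1,9,0,3,0,-1,13,-0.3,5,0,-1,17.5,-0.4,7,0,-1,21.5,-0.5,9.5,0,-1,25.5,-0.6,12,0,-1,29.5,-0.7,15,0,-1,33,-0.9,18,0,-1,35,-1,20,0,-1,37,-1.1,22,0,-1,37,-1.1,22,0,-1],
)

```text
time: 19.0
tool_pos: [0.5844, 0.0888, 0.0751]
eef_rot: [0.341, 0.003, 0.94, 0.015]
ft_force: [-13.7, -10.1, 21.0]
gripper_width: 0.193
```

Run:
```python
from h import *
o,M=st()
r0=np.array([.672,.0678]); G=o['tool_pos'][[0,2]]-.008*M[[0,2],2]; v=G-r0; L0=np.arctan2(v[1],-v[0])-np.radians(10.75); print(L0,np.linalg.norm(v))
```

```text
19.0 q [ 0.138 -0.354  2.241 -0.116  0.564 -1.35 ] p [0.5844 0.0888 0.0751] F [-13.7 -10.1  21. ] g 0.193
[[-0.768, -0.004, 0.641], [0.017, 1.0, 0.027], [-0.641, 0.031, -0.767]] lean 39.9
-0.043618722564219226 0.0936894269919017
```

The lever is against its end stop, with 21 N of downward press. I'll release and back off.

>>> carry_out(
  series=[0,0,0,0,-0.4,0,0,0,0,-0.3,0,0,0,0,-0.3,0,0,0,0,-0.3,0,0,0,0,-0.3],
)

```text
time: 19.42
tool_pos: [0.5835, 0.0892, 0.0731]
eef_rot: [0.339, 0.003, 0.941, 0.016]
ft_force: [-0.4, -0.2, -0.4]
gripper_width: 0.347
```

>>> carry_out(
  series=[0,0,-8,0,-0.3,0,0,-20,0,-0.3,0,0,-35,0,-0.3,0,0,-55,0,-0.3,0,0,-75,0,-0.3,0,0,-95,0,-0.3,0,0,-115,0,-0.3,0,0,-130,0,-0.3,0,0,-130,0,-0.3,0,0,-130,0,-0.3],
)

```text
time: 20.25
tool_pos: [0.5007, 0.0857, 0.1743]
eef_rot: [0.341, 0.003, 0.94, 0.016]
ft_force: [-0.2, -0.2, -0.6]
gripper_width: 0.352
```

Run:
```python
from h import *
o,M=st()
s=snap('scene','scene9.png'); t=snap('top','top9.png')
cv2.imwrite('pics/c9.png',np.hstack([cv2.resize(s['img'][170:300,270:440],None,fx=2.3,fy=2.3),cv2.resize(t['img'][150:280,270:440],None,fx=2.3,fy=2.3)])[...,::-1])
O=np.array([.622,.086,0])
for nm,s in(('s',s),('t',t)):
    P=(cloud(s)-O)*1000; hsv=cv2.cvtColor(s['img'],cv2.COLOR_RGB2HSV); h=hsv[...,0].astype(int)
    near=(abs(P[...,0])<120)&(abs(P[...,1])<175)
    m=((h<5)|(h>172))&(hsv[...,1]>150)&near&(P[...,2]>65)&(P[...,2]<180)
    q=P[m]; print(nm,m.sum(),q.min(0).round(),np.median(q,axis=0).round(1),q.max(0).round(), 'slope',np.degrees(np.arctan(np.polyfit(q[:,0],q[:,2],1)[0])))
    m=(h>8)&(h<22)&(hsv[...,1]>80)&near&(abs(P[...,2]-55)<5)&(P[...,1]>0)
    q=P[m]; print('carton',cv2.minAreaRect(q[:,:2].astype(np.float32)),np.median(q[:,2]))
    b=(h>100)&(h<130)&(hsv[...,1]>100)&near&(P[...,2]>45)&(P[...,2]<62)
    n,l,stt,c=cv2.connectedComponentsWithStats(b.astype(np.uint8))
    for k in range(1,n):
        if stt[k,4]>15: q=P[l==k]; print('blue',q.min(0).round(),q.max(0).round(),np.median(q,0).round())
```

```text
20.25 q [ 0.164 -0.701  2.287 -0.102  0.865 -1.363] p [0.5007 0.0857 0.1743] F [-0.2 -0.2 -0.6] g 0.352
[[-0.768, -0.005, 0.641], [0.016, 0.999, 0.028], [-0.641, 0.031, -0.767]] lean 39.9
s 81 [-64.  -8.  83.] [-34.3  -1.5  92. ] [ 0. 10. 99.] slope -7.39369941668944
carton ((-25.631921768188477, 68.7506103515625), (82.55193328857422, 53.22430419921875), 22.564476013183594) 53.91026437046731
blue [ 25. -27.  56.] [76. -3. 62.] [ 40. -19.  59.]
t 88 [-60.  -6.  85.] [-28.8   1.   91.9] [  1.   8. 101.] slope -5.569719197953909
carton ((-22.786170959472656, 74.34033966064453), (60.514617919921875, 89.58817291259766), 0.35219910740852356) 54.01431070190177
blue [-55.  20.  46.] [17. 27. 59.] [-13.  24.  52.]
blue [-66. 121.  48.] [ 15. 134.  61.] [-25. 127.  55.]
```

View pics/c9.png

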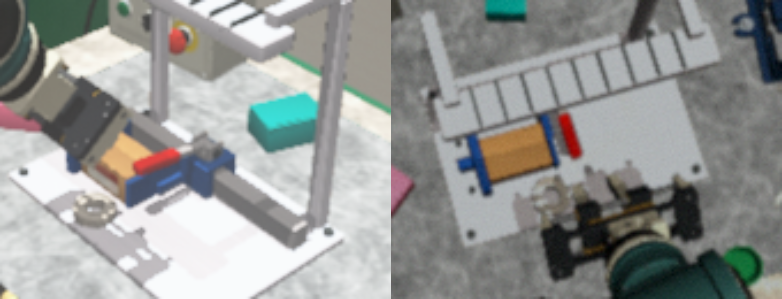

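Left pane: the lever is down at (158,160) and the jaw at (150,190) is against the carton. Right pane: the carton at (517,155) lies square between stop and jaw, yaw 0.35°, and the bearing is still in place. I'll check the jaw gap and the loose things before handing in.

Run:
```python
from h import *
t=load('top9.png'); t1=load('top1.png'); s=load('scene9.png')
cv2.imwrite('pics/c10.png',np.hstack([cv2.resize(t['img'][190:250,290:360],None,fx=5,fy=5),cv2.resize(s['img'][210:270,300:370],None,fx=5,fy=5)])[...,::-1])
d=cv2.absdiff(t['img'],t1['img']).max(-1)
for nm,(u,v) in dict(black=(336,289),green=(422,265),air=(370,280),bearing=(339,236)).items(): print(nm,d[v-10:v+11,u-10:u+11].mean().round(1))
cv2.imwrite('pics/c11.png',np.hstack([cv2.resize(x['img'][215:310,310:440],None,fx=3,fy=3) for x in(t1,t)])[...,::-1])
```

```text
black 5.8
green 22.2
air 89.0
bearing 37.7
```

View pics/c10.png

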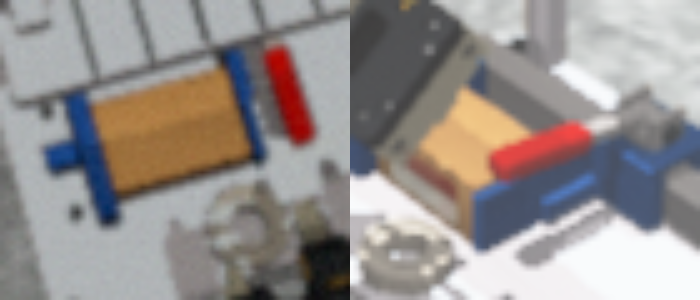

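View pics/c11.png

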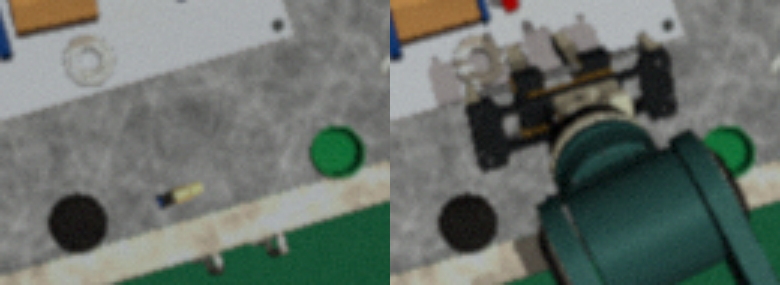

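The jaw, strip, carton and stop are flush. The bearing and both caps have not moved. The air fitting is hidden under the raised arm in this view, and the arm never came near it. I'll hand in.

```bash
python3 -c "
from h import *
print(manip.hand_in()); st()"
```

```text
the job is handed in; nothing more can be done
None
the job is handed in; nothing more can be done
```

The inspection nest is set, and I handed the job in at about 20 s. By my last checks the carton is home against the stop, the jaw is touching it and the lever is down. Hand-in gives no verdict.

**What I did:** Moves cannot lean the tool directly. I built up a 40° lean by repeatedly reaching just past the arm's limit, then came in under the light bar and gripped the handle. I raised the lever to about 0.8 rad and slid the jaw about 97 mm, easing off as the force rose to about 10 N. The lever then went down until it met its end stop at about 21 N. I released it and backed off about 130 mm.

**Last checks:**
- **Carton:** square to within about 0.4°, centred at nest y of about 74 mm, which is 75 mm within camera accuracy, and no visible gap at jaw or stop. The scene camera's fit was unusable because the gripper hid part of the carton, so these figures come from the top camera only.
- **Lever:** the handle sits at the same height as when it was first locked, sloping 6–7° against the nominal 8°.
- **Robot:** force on the tool was near zero after release, so it was touching nothing.
- **Loose things:** the bearing and both caps look unmoved. The arm hid the air fitting in the last top view, so I did not check it there; the arm did not go near it.

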